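# Uncouple a trailer drawbar and hold it up for greasing

## Task

The drawbar of a cargo-bike trailer sits coupled to its ball on the bench. Take the orange-headed safety pin out of the coupler and put it in the parts tray, then pull the red latch handle out sideways against its spring and, keeping it pulled out, lift the coupler off the ball by that handle. Finish while holding it steady by the handle with the coupler raised about 80 mm, so that the ball can be greased; do not let go, and leave the grease tin, the wrench and the tube offcut where they are.

Things in the scene. Friction and masses are not known exactly. Their poses are not given: they have to be found in the camera images.
- hitch_plate: Grey steel plate 90 x 420 x 10 mm fixed to the bench, carrying the ball (32 mm across, centre 75 mm above the bench) and the pivot bracket. Origin on the bench straight under the ball. Its y axis runs along the drawbar from ball to pivot (plate from y = -70 to +350 mm); its -x side, roughly towards the robot, is the side of the latch handle. z up.
- drawbar (a joint): Angle (rad) of the blue drawbar, a 30 mm square tube pivoting about the plate's x axis through point pivot: 0 = coupler down on the ball, grows as the coupler rises, stop at 0.6; 0.27 is 80 mm up at the ball. It falls back by its own weight; lifting it at the latch handle takes about 6 to 9 N.
- pivot (a point): Centre of the drawbar's pivot, 300 mm from the ball axis and 90 mm above the bench.
- coupler_rim (a point): Centre of the lower rim of the round aluminium coupler socket (52 mm across, 45 mm tall, top 98 mm above the bench when coupled). 53 mm above the bench when coupled; moves with the drawbar. The rim is clear of the ball from about 45 mm up.
- latch (a joint): Travel (m) of the latch, a forked steel plate sliding in the coupler towards the plate's -x: 0 = home, fork under the ball, coupler locked; the ball is free from about 0.019; stop at 0.026. A spring pulls it home, 4 N at 0 rising to 8 N at the stop. The safety pin blocks it. It rides up and tilts with the drawbar.
- latch_grip (a point): Middle of the red latch handle: a level round grip 16 mm thick, 88 mm long, along the drawbar direction; at home 110 mm from the ball axis on the plate's -x side, 58 mm above the bench, free air below. Legs at its ends (96 mm apart) join it to a cross piece nearer the coupler; the opening is 36 mm wide. Take it from above, one finger in the opening, the other outside: the same grasp pulls and lifts.
- safety_pin: Loose upright pin, 35 g. Origin under its 20 mm steel collar, which rests on the latch guide 80 mm above the bench, 46 mm from the ball axis on the plate's -x side. z points up to the head. Below the origin: a shaft 8 mm thick, 30 mm long, tapered at the tip, in a 10 mm hole. Above it: collar 3 mm, neck, then the orange knob.
- pin_knob (a point): Middle of the pin's orange knob, 27 mm above the pin's origin; the knob is 22 mm thick and 28 mm tall, the part to grip, with fingers on its two sides along the drawbar. Below it the guide's top lies at the height of the pin's origin, and the coupler socket, 18 mm taller than the guide, begins 20 mm from the pin's axis.
- parts_tray: Fixed dark steel tray, 120 x 160 mm (its x, y) and 22 mm high, floor and walls 3 mm, open on top. Origin under its centre, on the bench.
- grease_tin: Loose tin with a yellow label, 64 mm across, 65 mm tall, origin under its centre. Leave alone.
- wrench: Loose wrench 170 mm long lying on the bench. Leave alone.
- tube_offcut: Loose piece of 30 mm square aluminium tube, 90 mm long, lying on the bench; origin under its centre. Leave alone.
There are look-alikes about, which are no part of the job. Leave any turquoise look-alike of the safety_pin alone.

How it is judged:
By the outcome, as a careful person would: the job done as asked, in the order asked, and still so for the second after the job is handed in, while the arm keeps its last pose, push and grip.
It also fails if it takes over 53 s, if anything falls off the work surface, if the arm or the gripper's body presses on something with over 40 N, if the wrist force passes 120 N, or if a joint passes its speed limit or range.

## Robot

A 6-joint arm with a two-finger parallel gripper is mounted at the origin on the work surface. World frame = base frame: x ahead of the robot, y to its left, z up, the work surface at z = 0. Lengths are in mm, angles in rad, forces in N, time in s.
With the tool pointing down it reaches from about 275 to 1000 mm from the base axis. Payload 8.4 kg.
Tool frame: the origin (TCP) lies between the finger pads; the fingertips stand 8 mm ahead of it and the grasp point (between the pads) lies 11 mm behind it (tcp_to_tips is the distance from the TCP to the fingertips, in mm); z points along the fingers, y is the line along which they close (so a half turn about z gives the same grasp; the last joint's range is limited). The gripper opens to 85 mm and grips with 20 to 120 N. Pads are 22 mm wide; open, the fingers measure 114 mm over their backs; the gripper's body (76 mm by 85 mm) begins 54 mm behind the grasp point. The pads swing forward as they close: fully open they stand 13 mm farther back than shut.
Start: joints at [1.263, 0.353, 1.633, -0, 1.155, -0.002], TCP at [188.159, 596.007, 239.281] pointing down, gripper open.
Joint ranges: [-2.63, 2.63], [-0.92, 2.1], [0.06, 2.66], [-1.3, 4.44], [0, 2.69], [-3.02, 3.02]. Speed limits (rad/s): [2.22, 2.22, 2.79, 3.14, 3.14, 3.14].

## Interface

Orientations are given as [roll, pitch, yaw] about the fixed x, y, z axes, in that order (R = Rz(yaw) Ry(pitch) Rx(roll)).
In Python, from rig import * gives the robot as it stands.
- The arm moves only by the tool step_arm, never from a script. Its argument "motion" is a list of rows, each an object with "claw": the finger opening in mm, from 0 to 85.4; "delta_pos": the shift along the tool's x, y, z in mm, a list of three; "turn": the turn about the tool's z in rad. In form: [{"claw": claw, "delta_pos": [dx, dy, dz], "turn": turn}, ...]. A call has 1 to 8 rows; each row shifts and turns the commanded pose from where the row before left it, along the tool's axes as they then stand; what a row does not reach is not made up. A row lasts 1/12 s, in which the tool goes at most 41.7 mm and 7.16 degrees, less where a joint would pass 70% of its speed; a pose out of reach is approached as far as the arm can. A call is refused whole if a number of a shift passes 41.7 or a number of a turn 0.125, either way. A call with a gripper value outside its range is refused whole. The fingers move at their own pace and stop on an object; "force" is the grip in N (left out, the last holds). Time passes only in rows, so rows that do not move let the fingers close. It gives the time, the measured TCP pose, the force, the opening and the grip force at its end, in the units of the state.
- sense(): the state, without advancing time (a new reading comes with each control period).
- grab_frame(name): name is "side" or "top"; returns a dict with "img" (400x640x3 uint8, red, green, blue), "vertical_fov" (degrees; the focal length in pixels is half the picture's height over the tangent of half this angle, whatever the lens; pixels are square), "cx", "cy" (the principal point, pixels), "R" (3x3) and "t" (3): a world point X has camera coordinates R X + t. Camera axes: x right, y down, z forward; pixel columns grow to the right and rows downward; lengths in mm; the calibration is good to about 2 mm. A picture is of the moment at which its call begins. There is no depth.
- sign_off(): hands the job in; it is judged then, once.
The state is a dict: "clock": time; "qpos": joint angles; "qvel": joint speeds; "joint_efforts": joint torques, N m; "eef_pos": TCP position; "tcp_rot": TCP orientation; "contact_force": force on the tool from outside, world axes, zero at the start; "wrist_torque": the same for the moment, N m; "opening": opening from 0.0 (shut) to 1.0 (fully open); "grasp_force": force on a finger pad.
Only numpy, scipy, OpenCV 4.12 (cv2) and the standard library are available. Lean on these libraries where they do the work, as an engineer would, in place of code of your own. Each camera call takes 0.05 s, during which the arm holds its last target. There are 200 camera calls.

## Working session

There is one attempt and no reset: what is moved stays moved. The work goes in short steps, Python scripts to look and compute and a tool call to move; the robot and the scene stay as the last step left them, time stands still between calls to the robot, and variables do not carry over. Pictures are saved under pics/ and viewed, at most 10 in all, crops included, and the job is handed in when it is done.

Besides the shell and the picture viewer there is one more tool, called after "Request:" by a JSON object that holds its "fn" and its "kwargs", one argument or row to a line. step_arm: Moves the arm, as the interface text tells. Its arguments: {"type":"object","properties":{"motion":{"type":"array","items":{"type":"object","properties":{"claw":{"type":"number"},"delta_pos":{"type":"array","items":{"type":"number"}},"turn":{"type":"number"}}}},"force":{"type":"number"}},"required":["motion"]}

```bash
mkdir -p pics; cat > h.py <<'E'
from rig import *
import numpy as np, cv2
def cam(n):
    f=grab_frame(n); f['f']=200/np.tan(np.radians(f['vertical_fov'])/2); f['R']=np.array(f['R']);f['t']=np.array(f['t']); return f
def ray(f,u,v):
    d=f['R'].T@np.array([(u-f['cx'])/f['f'],(v-f['cy'])/f['f'],1]); return -f['R'].T@f['t'], d
def onz(f,u,v,z):
    o,d=ray(f,u,v); return o+d*(z-o[2])/d[2]
def tri(f1,p1,f2,p2):
    o1,d1=ray(f1,*p1);o2,d2=ray(f2,*p2)
    s=np.linalg.lstsq(np.c_[d1,-d2],o2-o1,rcond=None)[0]
    a=o1+s[0]*d1;b=o2+s[1]*d2; return (a+b)/2,np.linalg.norm(a-b)
def proj(f,X):
    c=f['R']@np.array(X)+f['t']; return c[:2]/c[2]*f['f']+[f['cx'],f['cy']]
def blobs(img,lo,hi,amin=25):
    m=cv2.inRange(cv2.cvtColor(img,cv2.COLOR_RGB2HSV),lo,hi)
    n,l,s,c=cv2.connectedComponentsWithStats(m)
    return [(s[i].tolist(),c[i].round(1).tolist()) for i in range(1,n) if s[i][4]>=amin]
E
python3 - <<'E'
from h import *
for n in('top','side'):
    f=cam(n); cv2.imwrite(f'pics/{n}0.png',f['img'][:,:,::-1])
    print(n,f['f'],f['cx'],f['cy'],-f['R'].T@f['t'],f['R'][2])
    for c,lo,hi in(('red',(0,130,60),(6,255,255)),('red2',(174,130,60),(180,255,255)),('or',(7,150,90),(20,255,255)),('turq',(80,100,60),(98,255,255)),('yel',(21,120,90),(35,255,255)),('blue',(100,120,40),(125,255,255))):
        print(c,blobs(f['img'],lo,hi))
print(sense())
E
```

```text
top 514.5013545140009 314.39958825543886 195.3941421660235 [ 362.48353287  -85.36184091 1512.46100762] [ 0.1484404  0.0060257 -0.988903 ]
red [([0, 142, 18, 32, 103], [9.2, 159.3]), ([305, 207, 30, 12, 128], [319.6, 212.6])]
red2 []
or [([590, 136, 37, 72, 234], [608.2, 171.2]), ([323, 185, 7, 7, 37], [325.7, 188.1])]
turq [([280, 207, 7, 8, 42], [283.5, 210.2]), ([358, 210, 7, 7, 39], [360.9, 212.9]), ([328, 246, 7, 14, 53], [331.9, 254.2])]
yel [([301, 79, 163, 11, 623], [373.5, 83.6]), ([71, 83, 45, 5, 117], [93.4, 85.2]), ([579, 83, 47, 3, 87], [600.1, 83.6]), ([0, 85, 36, 8, 175], [15.7, 87.8]), ([225, 86, 57, 3, 127], [253.1, 86.8]), ([602, 87, 38, 7, 156], [624.7, 89.7]), ([259, 90, 158, 8, 565], [326.4, 93.9]), ([439, 92, 61, 5, 142], [471.7, 93.6]), ([104, 95, 52, 4, 106], [132.8, 96.5]), ([0, 96, 51, 5, 145], [21.1, 97.8]), ([495, 97, 73, 20, 468], [536.4, 104.7]), ([577, 97, 29, 12, 156], [588.9, 103.5]), ([393, 98, 103, 11, 401], [448.1, 103.2]), ([13, 100, 251, 27, 1695], [141.2, 110.4]), ([62, 102, 45, 5, 124], [81.8, 103.9]), ([334, 106, 113, 14, 552], [384.7, 111.2]),
[... 3423 characters left out ...]
.7, 237.6])]
{'clock': 0.1, 'qpos': array([ 1.26257906e+00,  3.53578144e-01,  1.63404954e+00, -1.55988626e-05,
        1.15521465e+00, -2.44821617e-03]), 'qvel': array([-0.00108955, -0.00147173, -0.00239123,  0.00176997,  0.00091305,
        0.00039664]), 'joint_efforts': array([ 1.57047125e-03, -6.06356621e+01, -3.42818713e+01,  1.60574509e-04,
        4.04134902e-03, -1.66066610e-05]), 'eef_pos': array([188.04864365, 595.60260303, 238.64159383]), 'tcp_rot': array([-3.14034295e+00,  1.12037147e-05,  2.83582991e+00]), 'contact_force': array([-0.38525236, -0.43343182,  0.23958674]), 'wrist_torque': array([0.00520318, 0.0152108 , 0.00220048]), 'grasp_force': 0.0, 'opening': 1.0021450970491088}
```

View pics/top0.png

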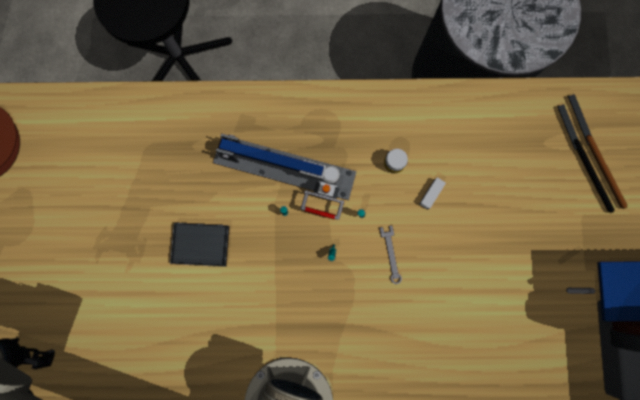

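View pics/side0.png

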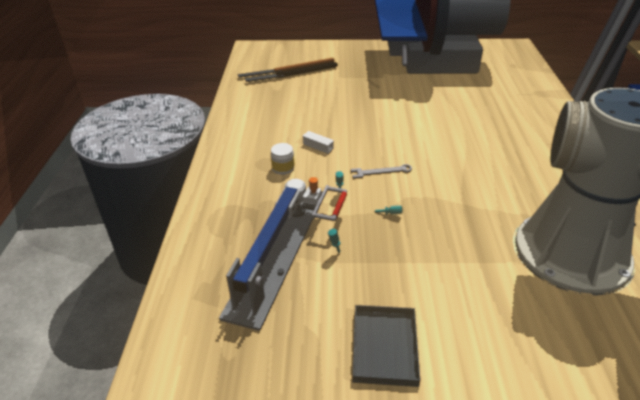

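Top view: the orange pin knob is at (326,188), the red handle at (320,213), the drawbar runs up-left to (219,145), and the tray is at (200,244). Side view: the knob is at (313,182), the handle at (340,202), and the tray at (385,345). Safety-pin candidates are the orange one at top (326,188) and the turquoise ones at (283,210), (361,213) and (332,254). The orange one fits by colour and by sitting on the latch guide. I'll confirm it in a crop.

```bash
python3 - <<'E'
from h import *
T=cam('top');S=cam('side')
a=cv2.resize(T['img'][120:270,200:400],(800,600),interpolation=cv2.INTER_CUBIC);cv2.imwrite('pics/c1.png',a[:,:,::-1])
b=cv2.resize(S['img'][150:270,230:390],(800,600),interpolation=cv2.INTER_CUBIC);cv2.imwrite('pics/c2.png',b[:,:,::-1])
r=lambda x:np.round(x,1)
print('knob',[r(x) for x in tri(T,(325.7,188.1),S,(313.1,182.3))])
print('grip',[r(x) for x in tri(T,(319.6,212.6),S,(339.5,202.5))])
print('turq1',[r(x) for x in tri(T,(283.5,210.2),S,(332.3,232))])
for n,img in(('T',T),('S',S)):
  hsv=cv2.cvtColor(img['img'],cv2.COLOR_RGB2HSV)
  for nm,lo,hi,z in(('bar',(100,120,40),(125,255,255),106),('red',(0,130,60),(6,255,255),62)):
    m=cv2.inRange(hsv,lo,hi);x0,x1,y0,y1=(200,350,120,230) if n=='T' else (220,360,170,290)
    k=np.zeros_like(m);k[y0:y1,x0:x1]=m[y0:y1,x0:x1]
    q=cv2.minAreaRect(cv2.findNonZero(k));P=cv2.boxPoints(q)
    print(n,nm,[r(onz(img,*p,z)[:2]).tolist() for p in P])
q=np.array([onz(T,u,v,22)[:2] for u,v in((172,223),(229,223),(169,264),(227,266))]);print('tray',r(q),r(q.mean(0)))
E
```

```text
knob [array([ 591.8, -108.1,  110.2]), np.float64(2.7)]
grip [array([529.5, -90.8,  63. ]), np.float64(2.3)]
turq1 [array([541.8,  11.1,  62.8]), np.float64(7.0)]
T bar [[709.9, 192.6], [741.8, 184.2], [655.4, -101.1], [624.1, -92.0]]
T red [[534.2, -47.2], [547.6, -50.4], [526.7, -134.5], [513.4, -131.2]]
S bar [[734.1, 183.7], [652.6, -100.0], [627.7, -78.7], [712.7, 197.9]]
S red [[546.3, -55.5], [522.0, -136.4], [511.2, -128.5], [535.8, -48.4]]
tray [[508.3 338.9]
 [507.  172.8]
 [389.9 343.5]
 [383.1 176.3]] [447.1 257.9]
```

View pics/c1.png

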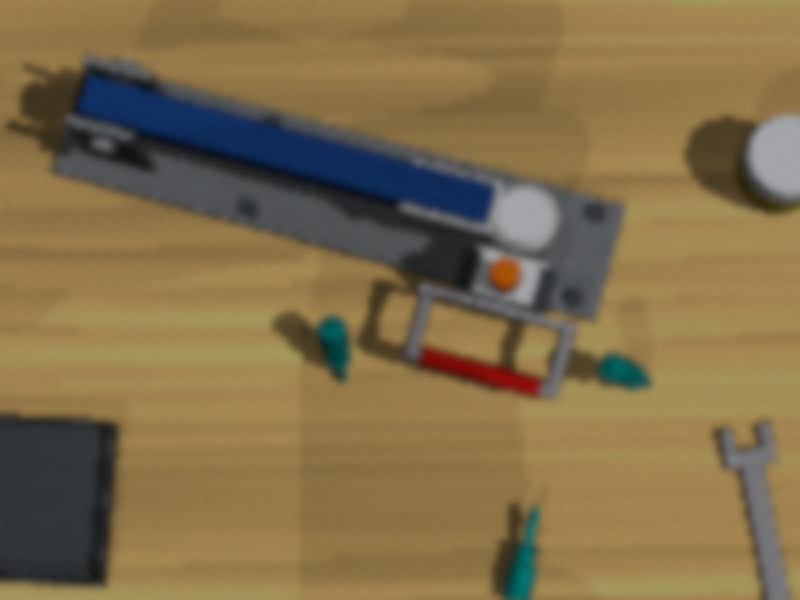

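View pics/c2.png

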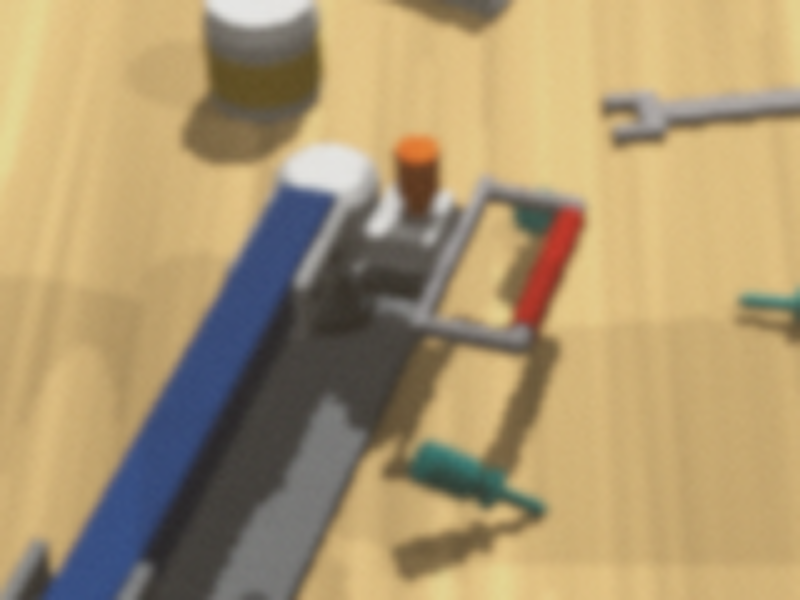

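The crops confirm it: the orange-headed pin is upright on the latch guide at top crop (505,272), beside the white coupler cap. The three turquoise ones lie loose on the bench. The red handle is clear. The tool's yaw already matches the knob grasp, so I'm moving.

Request:
{"fn": "step_arm", "kwargs": {
  "motion": [
    {"claw":60,"delta_pos":[-25,-23,2.5],"turn":-0.012},
    {"claw":60,"delta_pos":[-25,-23,2.5],"turn":0},
    {"claw":60,"delta_pos":[-25,-23,2.5],"turn":0},
    {"claw":60,"delta_pos":[-25,-23,2.5],"turn":0},
    {"claw":60,"delta_pos":[-25,-23,2.5],"turn":0},
    {"claw":60,"delta_pos":[-25,-23,2.5],"turn":0},
    {"claw":60,"delta_pos":[-25,-23,2.5],"turn":0},
    {"claw":60,"delta_pos":[-25,-23,2.5],"turn":0}
  ],
  "force": 40
}}

```text
clock: 0.87
eef_pos: [326.4, 360.3, 219.2]
tcp_rot: [3.142, 0.0, 2.848]
contact_force: [0.7, -0.2, -0.1]
opening: 0.7
grasp_force: 0.0
```

Request:
{"fn": "step_arm", "kwargs": {
  "motion": [
    {"claw":60,"delta_pos":[-25,-23,2.5],"turn":0},
    {"claw":60,"delta_pos":[-25,-23,2.5],"turn":0},
    {"claw":60,"delta_pos":[-25,-23,2.5],"turn":0},
    {"claw":60,"delta_pos":[-25,-23,2.5],"turn":0},
    {"claw":60,"delta_pos":[-25,-23,2.5],"turn":0},
    {"claw":60,"delta_pos":[-25,-23,2.5],"turn":0},
    {"claw":60,"delta_pos":[-25,-23,2.5],"turn":0},
    {"claw":60,"delta_pos":[-25,-23,2.5],"turn":0}
  ]
}}

```text
clock: 1.53
eef_pos: [464.7, 126.1, 199.3]
tcp_rot: [3.141, 0.0, 2.848]
contact_force: [-0.1, 1.2, -0.4]
opening: 0.702
grasp_force: 0.0
```

Request:
{"fn": "step_arm", "kwargs": {
  "motion": [
    {"claw":60,"delta_pos":[-25,-23,2.5],"turn":0},
    {"claw":60,"delta_pos":[-25,-23,2.5],"turn":0},
    {"claw":60,"delta_pos":[-25,-23,2.5],"turn":0},
    {"claw":60,"delta_pos":[-25,-23,2.5],"turn":0},
    {"claw":60,"delta_pos":[-25,-23,2.5],"turn":0},
    {"claw":60,"delta_pos":[-20,-18,2.5],"turn":0},
    {"claw":60,"delta_pos":[0,0,0],"turn":0},
    {"claw":60,"delta_pos":[0,0,0],"turn":0}
  ]
}}

```text
clock: 2.2
eef_pos: [564.5, -42.6, 183.8]
tcp_rot: [-3.142, -0.001, 2.845]
contact_force: [-0.9, 1.4, -0.3]
opening: 0.704
grasp_force: 0.0
```

```bash
cat > rel.py <<'E'
from h import *
import sys
from scipy.spatial.transform import Rotation as Ro
# args: x y z [yaw]
s=sense();R=Ro.from_euler('xyz',s['tcp_rot']).as_matrix()
print('t',s['clock'],'pos',s['eef_pos'].round(1),'rpy',s['tcp_rot'].round(3),'q',s['qpos'].round(2),'F',s['contact_force'].round(1),'open',round(s['opening']*85.4,1),s['grasp_force'])
if len(sys.argv)>3: print('tool delta',(R.T@(np.array(sys.argv[1:4],float)-s['eef_pos'])).round(1))
E
python3 rel.py 592 -108 98
```

```text
t 2.2 pos [564.5 -42.6 183.8] rpy [-3.142e+00 -1.000e-03  2.845e+00] q [-0.08  0.32  1.81  0.    1.01 -1.35] F [-0.9  1.4 -0.3] open 60.1 0.0
tool delta [-45.4 -54.5  85.8]
```

Request:
{"fn": "step_arm", "kwargs": {
  "motion": [
    {"claw":60,"delta_pos":[-15,-18,5],"turn":0},
    {"claw":60,"delta_pos":[-15,-18,5],"turn":0},
    {"claw":60,"delta_pos":[-15.4,-18.5,5],"turn":0},
    {"claw":50,"delta_pos":[0,0,10],"turn":0},
    {"claw":45,"delta_pos":[0,0,15],"turn":0},
    {"claw":45,"delta_pos":[0,0,15],"turn":0},
    {"claw":45,"delta_pos":[0,0,0],"turn":0},
    {"claw":45,"delta_pos":[0,0,0],"turn":0}
  ],
  "force": 20
}}

```text
clock: 2.87
eef_pos: [590.9, -105.5, 128.7]
tcp_rot: [-3.142, -0.002, 2.849]
contact_force: [0.3, 0.0, -0.0]
opening: 0.53
grasp_force: 0.0
```

```bash
python3 rel.py 592 -108 98; python3 - <<'E'
from h import *
S=cam('side');T=cam('top')
for n,f in(('T',T),('S',S)): print(n,[b for b in blobs(f['img'],(7,150,90),(20,255,255),10) if 250<b[1][0]<400])
a=cv2.resize(S['img'][130:230,260:380],(720,600),interpolation=cv2.INTER_CUBIC);cv2.imwrite('pics/c3.png',a[:,:,::-1])
E
```

```text
t 2.8667 pos [ 590.9 -105.5  128.7] rpy [-3.142e+00 -2.000e-03  2.849e+00] q [-0.18  0.44  1.78  0.    0.93 -1.46] F [ 0.3  0.  -0. ] open 45.3 0.0
tool delta [-1.8 -2.  30.7]
T []
S []
```

View pics/c3.png

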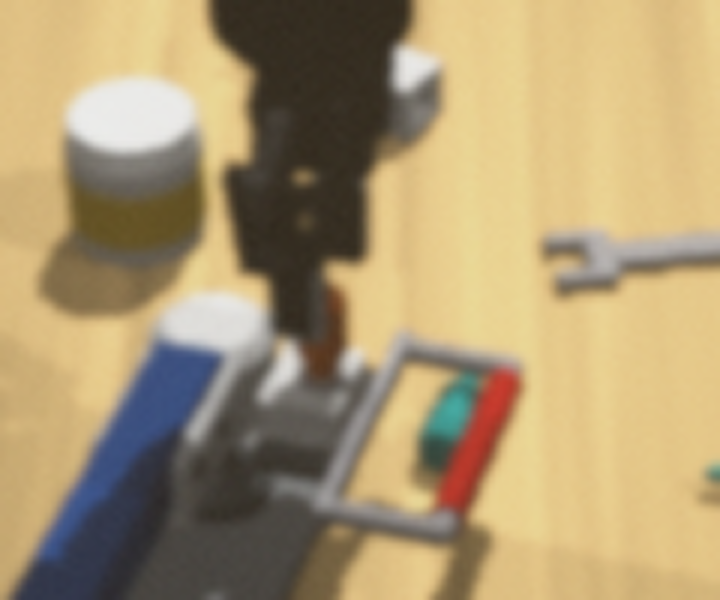

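The crop shows the near finger at (290,290), the knob just behind it at (325,330), and a clear path down.

Request:
{"fn": "step_arm", "kwargs": {
  "motion": [
    {"claw":45,"delta_pos":[-0.5,-2,10],"turn":0},
    {"claw":45,"delta_pos":[0,0,10],"turn":0},
    {"claw":45,"delta_pos":[0,0,10],"turn":0},
    {"claw":40,"delta_pos":[0,0,0],"turn":0},
    {"claw":30,"delta_pos":[0,0,0],"turn":0},
    {"claw":24,"delta_pos":[0,0,0],"turn":0},
    {"claw":18,"delta_pos":[0,0,0],"turn":0},
    {"claw":18,"delta_pos":[0,0,0],"turn":0}
  ],
  "force": 20
}}

```text
clock: 3.63
eef_pos: [592.2, -109.0, 99.6]
tcp_rot: [3.142, 0.001, 2.848]
contact_force: [-0.0, 0.8, 0.2]
opening: 0.247
grasp_force: 20.1
```

Request:
{"fn": "step_arm", "kwargs": {
  "motion": [
    {"claw":15,"delta_pos":[0,0,0],"turn":0},
    {"claw":15,"delta_pos":[0,0,0],"turn":0},
    {"claw":15,"delta_pos":[0,0,0],"turn":0},
    {"claw":15,"delta_pos":[0,0,0],"turn":0}
  ]
}}

```text
clock: 3.97
eef_pos: [592.0, -108.9, 99.4]
tcp_rot: [3.142, 0.0, 2.848]
contact_force: [-0.4, 0.0, 0.2]
opening: 0.245
grasp_force: 20.1
```

Gripped at 21 mm, with no side load. Lifting straight up.

Request:
{"fn": "step_arm", "kwargs": {
  "motion": [
    {"claw":15,"delta_pos":[0,0,0],"turn":0},
    {"claw":15,"delta_pos":[0,0,-6],"turn":0},
    {"claw":15,"delta_pos":[0,0,-10],"turn":0},
    {"claw":15,"delta_pos":[0,0,-10],"turn":0},
    {"claw":15,"delta_pos":[0,0,-10],"turn":0},
    {"claw":15,"delta_pos":[0,0,-10],"turn":0},
    {"claw":15,"delta_pos":[0,0,-12],"turn":0},
    {"claw":15,"delta_pos":[0,0,-12],"turn":0}
  ],
  "force": 35
}}

```text
clock: 4.63
eef_pos: [592.0, -109.0, 170.8]
tcp_rot: [3.142, 0.001, 2.848]
contact_force: [-0.4, -0.4, -0.2]
opening: 0.242
grasp_force: 35.1
```

```bash
python3 rel.py 447 258 140; python3 - <<'E'
from h import *
S=cam('side')
print([b for b in blobs(S['img'],(5,130,50),(20,255,255),10) if 250<b[1][0]<400])
a=cv2.resize(S['img'][110:230,250:410],(800,600),interpolation=cv2.INTER_CUBIC);cv2.imwrite('pics/c4.png',a[:,:,::-1])
E
```

```text
t 4.6333 pos [ 592.  -109.   170.8] rpy [3.142e+00 1.000e-03 2.848e+00] q [-0.18  0.39  1.75 -0.    1.01 -1.46] F [-0.4 -0.4 -0.2] open 20.6 35.0743671010423
tool delta [245.1 309.2  30.7]
[([279, 0, 5, 5, 10], [280.5, 1.6]), ([262, 16, 12, 11, 34], [267.2, 21.4]), ([259, 28, 3, 7, 10], [260.2, 30.8]), ([254, 31, 7, 7, 13], [256.9, 33.7]), ([330, 58, 4, 3, 11], [331.4, 59.1]), ([275, 65, 16, 6, 55], [282.8, 67.9]), ([337, 193, 10, 23, 38], [341.4, 204.6]), ([332, 208, 3, 6, 11], [333.0, 210.7])]
```

View pics/c4.png

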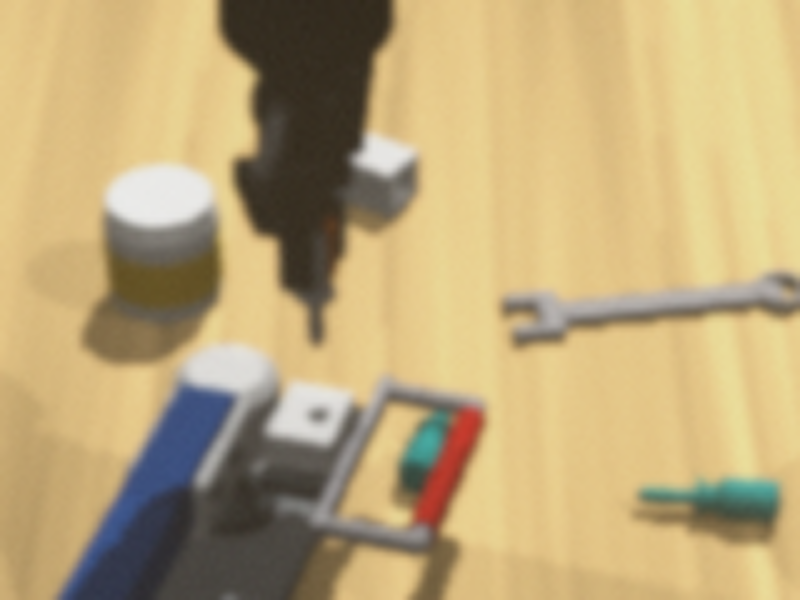

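The pin is clear: its shaft is visible at (315,320) and the guide hole is empty at (318,412). Next I turn 90° to the handle yaw and carry it to the tray.

Request:
{"fn": "step_arm", "kwargs": {
  "motion": [
    {"claw":15,"delta_pos":[0,0,0],"turn":0.12},
    {"claw":15,"delta_pos":[0,0,0],"turn":0.121},
    {"claw":15,"delta_pos":[0,0,0],"turn":0.121},
    {"claw":15,"delta_pos":[0,0,0],"turn":0.121},
    {"claw":15,"delta_pos":[0,0,0],"turn":0.121},
    {"claw":15,"delta_pos":[0,0,0],"turn":0.121},
    {"claw":15,"delta_pos":[0,0,0],"turn":0.121},
    {"claw":15,"delta_pos":[0,0,0],"turn":0.121}
  ]
}}

```text
clock: 5.35
eef_pos: [592.0, -108.9, 169.7]
tcp_rot: [3.141, 0.0, 1.875]
contact_force: [-0.1, -0.5, -0.4]
opening: 0.238
grasp_force: 35.1
```

Request:
{"fn": "step_arm", "kwargs": {
  "motion": [
    {"claw":15,"delta_pos":[0,0,0],"turn":0.121},
    {"claw":15,"delta_pos":[0,0,0],"turn":0.121},
    {"claw":15,"delta_pos":[0,0,0],"turn":0.121},
    {"claw":15,"delta_pos":[0,0,0],"turn":0.121},
    {"claw":15,"delta_pos":[0,0,0],"turn":0.12},
    {"claw":15,"delta_pos":[15,-12,0],"turn":0},
    {"claw":15,"delta_pos":[28,-22,0],"turn":0},
    {"claw":15,"delta_pos":[28,-22,0],"turn":0}
  ]
}}

```text
clock: 6.02
eef_pos: [558.8, -24.6, 169.5]
tcp_rot: [3.141, -0.0, 1.275]
contact_force: [-0.1, 0.6, -1.1]
opening: 0.238
grasp_force: 35.1
```

Request:
{"fn": "step_arm", "kwargs": {
  "motion": [
    {"claw":15,"delta_pos":[28,-22,0],"turn":0},
    {"claw":15,"delta_pos":[28,-22,0],"turn":0},
    {"claw":15,"delta_pos":[28,-22,0],"turn":0},
    {"claw":15,"delta_pos":[28,-22,2],"turn":0},
    {"claw":15,"delta_pos":[28,-22,6],"turn":0},
    {"claw":15,"delta_pos":[28,-22,10],"turn":0},
    {"claw":15,"delta_pos":[28,-22,10],"turn":0},
    {"claw":15,"delta_pos":[0,0,0],"turn":0}
  ]
}}

```text
clock: 6.68
eef_pos: [465.6, 211.6, 140.2]
tcp_rot: [-3.139, -0.0, 1.28]
contact_force: [-0.2, -0.5, -1.0]
opening: 0.245
grasp_force: 35.1
```

```bash
python3 rel.py 447 258 56
```

```text
t 6.6833 pos [465.6 211.6 140.2] rpy [-3.139 -0.     1.28 ] q [0.42 0.3  1.96 0.   0.88 0.71] F [-0.2 -0.5 -1. ] open 20.9 35.08343078276084
tool delta [ 39.1 -30.9  84.3]
```

Request:
{"fn": "step_arm", "kwargs": {
  "motion": [
    {"claw":15,"delta_pos":[20,-15,10],"turn":0},
    {"claw":15,"delta_pos":[19,-15,15],"turn":0},
    {"claw":15,"delta_pos":[0,0,20],"turn":0},
    {"claw":15,"delta_pos":[0,0,20],"turn":0},
    {"claw":15,"delta_pos":[0,0,12],"turn":0},
    {"claw":15,"delta_pos":[0,0,6],"turn":0},
    {"claw":15,"delta_pos":[0,0,2],"turn":0},
    {"claw":15,"delta_pos":[0,0,0],"turn":0}
  ]
}}

```text
clock: 7.35
eef_pos: [451.1, 253.4, 56.4]
tcp_rot: [-3.142, 0.0, 1.277]
contact_force: [-0.2, 0.2, 0.5]
opening: 0.244
grasp_force: 35.1
```

```bash
python3 rel.py 447 258 53.5
```

```text
t 7.35 pos [451.1 253.4  56.4] rpy [-3.142  0.     1.277] q [ 0.51  0.44  2.   -0.    0.7   0.8 ] F [-0.2  0.2  0.5] open 20.8 35.083064468053635
tool delta [ 3.2 -5.3  2.9]
```

Request:
{"fn": "step_arm", "kwargs": {
  "motion": [
    {"claw":15,"delta_pos":[0,-3,2],"turn":0},
    {"claw":15,"delta_pos":[0,0,0],"turn":0},
    {"claw":15,"delta_pos":[0,0,0],"turn":0},
    {"claw":26,"delta_pos":[0,0,0],"turn":0},
    {"claw":40,"delta_pos":[0,0,0],"turn":0},
    {"claw":50,"delta_pos":[0,0,0],"turn":0},
    {"claw":60,"delta_pos":[0,0,0],"turn":0},
    {"claw":60,"delta_pos":[0,0,0],"turn":0}
  ]
}}

```text
clock: 8.02
eef_pos: [448.1, 254.4, 54.4]
tcp_rot: [3.141, -0.0, 1.277]
contact_force: [0.3, 0.6, -0.3]
opening: 0.704
grasp_force: 0.0
```

Request:
{"fn": "step_arm", "kwargs": {
  "motion": [
    {"claw":60,"delta_pos":[0,0,0],"turn":0},
    {"claw":60,"delta_pos":[0,0,-10],"turn":0},
    {"claw":60,"delta_pos":[0,0,-15],"turn":0},
    {"claw":60,"delta_pos":[0,0,-20],"turn":0},
    {"claw":60,"delta_pos":[0,0,-20],"turn":0},
    {"claw":60,"delta_pos":[0,0,-20],"turn":0},
    {"claw":60,"delta_pos":[-38,0,0],"turn":0},
    {"claw":60,"delta_pos":[-38,0,0],"turn":0}
  ]
}}

```text
clock: 8.68
eef_pos: [427.3, 182.4, 141.3]
tcp_rot: [3.138, -0.003, 1.279]
contact_force: [0.3, -2.2, -0.5]
opening: 0.697
grasp_force: 0.0
```

```bash
python3 rel.py 529 -90 130;python3 - <<'E'
from h import *
S=cam('side');T=cam('top')
a=np.hstack([cv2.resize(f['img'][y:y+150,x:x+100],(400,600),interpolation=cv2.INTER_CUBIC) for f,x,y in((S,335,250),(T,150,170))])
cv2.imwrite('pics/c5.png',a[:,:,::-1])
E
```

```text
t 8.6833 pos [427.3 182.4 141.3] rpy [ 3.138e+00 -3.000e-03  1.279e+00] q [0.4  0.23 2.06 0.   0.84 0.69] F [ 0.3 -2.2 -0.5] open 59.5 0.0
tool delta [-231.7  175.6   11.3]
```

View pics/c5.png

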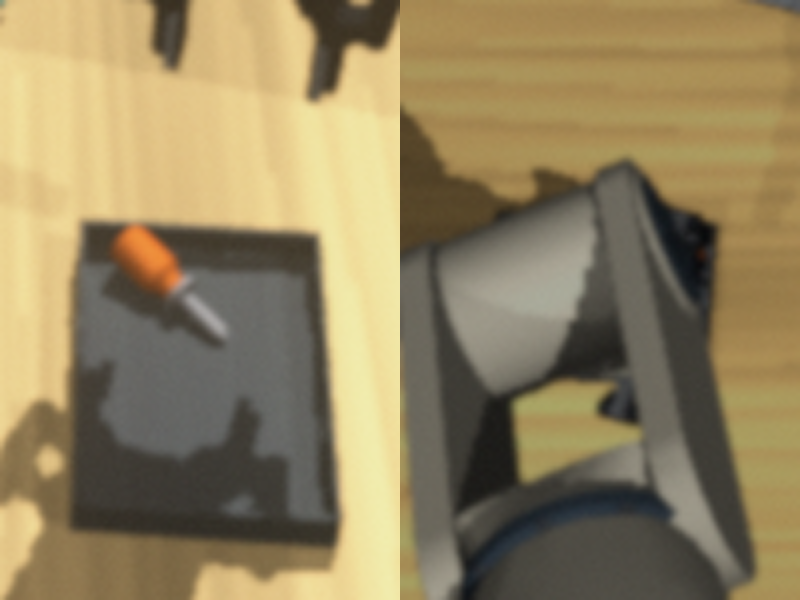

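The orange pin lies fully inside the tray (side crop at (170,285)). On to the handle.

Request:
{"fn": "step_arm", "kwargs": {
  "motion": [
    {"claw":40,"delta_pos":[-20,15,0],"turn":0},
    {"claw":40,"delta_pos":[-30,23,0],"turn":0},
    {"claw":40,"delta_pos":[-30,23,0],"turn":0},
    {"claw":40,"delta_pos":[-30,23,0],"turn":0},
    {"claw":40,"delta_pos":[-30,23,0],"turn":0},
    {"claw":40,"delta_pos":[-30,23,0],"turn":0},
    {"claw":40,"delta_pos":[-30,23,0],"turn":0},
    {"claw":40,"delta_pos":[-20,15,0],"turn":0}
  ]
}}

```text
clock: 9.45
eef_pos: [524.5, -80.5, 140.2]
tcp_rot: [3.14, 0.0, 1.276]
contact_force: [0.6, 0.4, -0.2]
opening: 0.467
grasp_force: 0.0
```

Request:
{"fn": "step_arm", "kwargs": {
  "motion": [
    {"claw":40,"delta_pos":[-6,5,10],"turn":0},
    {"claw":40,"delta_pos":[0,0,15],"turn":0},
    {"claw":40,"delta_pos":[0,0,10],"turn":0},
    {"claw":40,"delta_pos":[0,0,0],"turn":0},
    {"claw":40,"delta_pos":[0,0,0],"turn":0}
  ]
}}

```text
clock: 9.87
eef_pos: [525.3, -83.9, 103.7]
tcp_rot: [-3.139, 0.0, 1.278]
contact_force: [-0.1, -0.2, 0.9]
opening: 0.468
grasp_force: 0.0
```

```bash
python3 rel.py 529.5 -90.5 47;python3 - <<'E'
from h import *
S=cam('side')
for b in blobs(S['img'],(0,130,60),(6,255,255),10): print(b)
a=cv2.resize(S['img'][140:240,270:390],(720,600),interpolation=cv2.INTER_CUBIC);cv2.imwrite('pics/c6.png',a[:,:,::-1])
E
```

```text
t 9.8667 pos [525.3 -83.9 103.7] rpy [-3.139  0.     1.278] q [-0.16  0.39  1.94  0.    0.82  0.13] F [-0.1 -0.2  0.9] open 39.9 0.0
tool delta [-5.1  6.1 56.7]
([333, 192, 13, 23, 119], [339.1, 203.0])
```

View pics/c6.png

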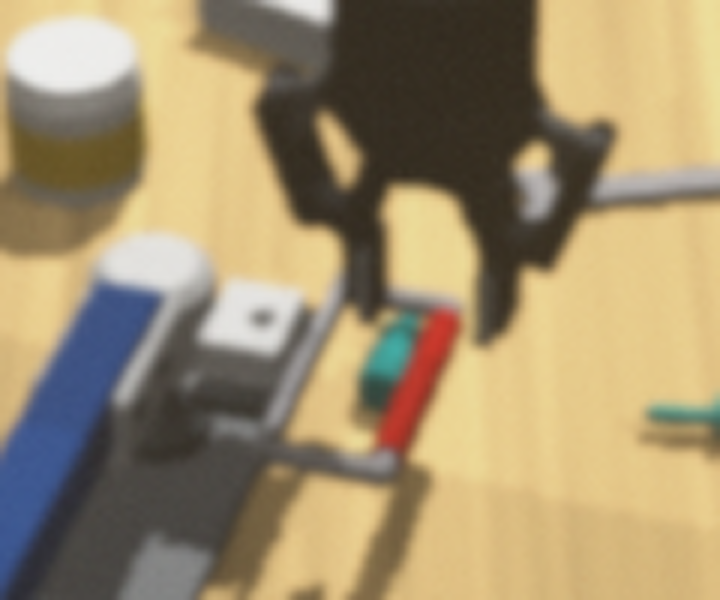

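The fingers straddle the red handle's line (fingertips at (367,310) and (488,335), handle at (420,380)). The inner finger lines up with the opening, so I'm descending.

Request:
{"fn": "step_arm", "kwargs": {
  "motion": [
    {"claw":40,"delta_pos":[-5,6,0],"turn":0},
    {"claw":40,"delta_pos":[0,0,10],"turn":0},
    {"claw":40,"delta_pos":[0,0,15],"turn":0},
    {"claw":40,"delta_pos":[0,0,15],"turn":0},
    {"claw":40,"delta_pos":[0,0,10],"turn":0},
    {"claw":40,"delta_pos":[0,0,6],"turn":0},
    {"claw":40,"delta_pos":[0,0,0],"turn":0},
    {"claw":40,"delta_pos":[0,0,0],"turn":0}
  ],
  "force": 25
}}

```text
clock: 10.58
eef_pos: [530.5, -91.3, 48.2]
tcp_rot: [-3.141, 0.0, 1.277]
contact_force: [-0.0, 0.2, -0.9]
opening: 0.467
grasp_force: 0.0
```

Request:
{"fn": "step_arm", "kwargs": {
  "motion": [
    {"claw":30,"delta_pos":[0,0,0],"turn":0},
    {"claw":22,"delta_pos":[0,0,0],"turn":0},
    {"claw":16,"delta_pos":[0,0,0],"turn":0},
    {"claw":10,"delta_pos":[0,0,0],"turn":0},
    {"claw":10,"delta_pos":[0,0,0],"turn":0},
    {"claw":10,"delta_pos":[0,0,0],"turn":0},
    {"claw":10,"delta_pos":[0,0,0],"turn":0}
  ]
}}

```text
clock: 11.17
eef_pos: [529.9, -91.2, 48.7]
tcp_rot: [-3.141, 0.0, 1.277]
contact_force: [-3.8, 1.2, 6.6]
opening: 0.176
grasp_force: 24.4
```

```bash
python3 rel.py 529.5 -90.5 47
```

```text
t 11.1667 pos [529.9 -91.2  48.7] rpy [-3.141  0.     1.277] q [-0.17  0.48  1.96  0.    0.71  0.12] F [-3.8  1.2  6.6] open 15.1 24.357518255710602
tool delta [ 0.6 -0.6  1.7]
```

Gripped at 15 mm. I'll tighten and pull the latch sideways.

Request:
{"fn": "step_arm", "kwargs": {
  "motion": [
    {"claw":8,"delta_pos":[0,-1,-1],"turn":0},
    {"claw":8,"delta_pos":[0,0,0],"turn":0},
    {"claw":8,"delta_pos":[0,0,0],"turn":0},
    {"claw":8,"delta_pos":[0,-4,0],"turn":0},
    {"claw":8,"delta_pos":[0,-4,0],"turn":0},
    {"claw":8,"delta_pos":[0,-4,0],"turn":0},
    {"claw":8,"delta_pos":[0,-4,0],"turn":0},
    {"claw":8,"delta_pos":[0,0,0],"turn":0}
  ],
  "force": 70
}}

```text
clock: 11.83
eef_pos: [514.9, -86.8, 49.3]
tcp_rot: [3.139, 0.0, 1.277]
contact_force: [5.1, -3.4, -8.8]
opening: 0.164
grasp_force: 68.3
```

Request:
{"fn": "step_arm", "kwargs": {
  "motion": [
    {"claw":8,"delta_pos":[0,-3,0],"turn":0},
    {"claw":8,"delta_pos":[0,-3,0],"turn":0},
    {"claw":8,"delta_pos":[0,-1,0],"turn":0},
    {"claw":8,"delta_pos":[0,0,0],"turn":0},
    {"claw":8,"delta_pos":[0,0,0],"turn":0}
  ]
}}

```text
clock: 12.25
eef_pos: [509.1, -85.2, 49.6]
tcp_rot: [3.138, 0.0, 1.277]
contact_force: [5.6, -5.7, -7.4]
opening: 0.161
grasp_force: 68.3
```

```bash
python3 rel.py 529.5 -90.5 47
```

```text
t 12.25 pos [509.1 -85.2  49.6] rpy [3.138 0.    1.277] q [-0.17  0.45  2.01 -0.    0.68  0.13] F [ 5.6 -5.7 -7.4] open 13.8 68.30642223358154
tool delta [ 0.8 21.   2.6]
```

Request:
{"fn": "step_arm", "kwargs": {
  "motion": [
    {"claw":8,"delta_pos":[0,-2,0],"turn":0},
    {"claw":8,"delta_pos":[0,0,0],"turn":0},
    {"claw":8,"delta_pos":[-0.3,0,-3],"turn":0},
    {"claw":8,"delta_pos":[-0.3,0,-4],"turn":0},
    {"claw":8,"delta_pos":[-0.3,0,-4],"turn":0},
    {"claw":8,"delta_pos":[-0.3,0,-4],"turn":0},
    {"claw":8,"delta_pos":[0,0,0],"turn":0},
    {"claw":8,"delta_pos":[0,0,0],"turn":0}
  ]
}}

```text
clock: 12.92
eef_pos: [507.1, -85.9, 64.8]
tcp_rot: [3.137, 0.0, 1.277]
contact_force: [7.3, -4.9, -10.0]
opening: 0.163
grasp_force: 68.4
```

```bash
python3 rel.py 507.1 -84.6 128; python3 - <<'E'
from h import *
S=cam('side')
for b in blobs(S['img'],(0,130,60),(6,255,255),10): print(b)
E
```

```text
t 12.9167 pos [507.1 -85.9  64.8] rpy [3.137 0.    1.277] q [-0.17  0.42  2.   -0.    0.71  0.12] F [  7.3  -4.9 -10. ] open 14.0 68.36841702461243
tool delta [  1.2  -0.1 -63.2]
([344, 191, 9, 21, 100], [348.0, 201.0])
```

Request:
{"fn": "step_arm", "kwargs": {
  "motion": [
    {"claw":8,"delta_pos":[-0.2,0,-6],"turn":0},
    {"claw":8,"delta_pos":[-0.2,0,-6],"turn":0},
    {"claw":8,"delta_pos":[0,0,-6],"turn":0},
    {"claw":8,"delta_pos":[0.2,0,-6],"turn":0},
    {"claw":8,"delta_pos":[0.4,0,-6],"turn":0},
    {"claw":8,"delta_pos":[0.5,0,-6],"turn":0},
    {"claw":8,"delta_pos":[0,0,0],"turn":0},
    {"claw":8,"delta_pos":[0,0,0],"turn":0}
  ]
}}

```text
clock: 13.63
eef_pos: [507.8, -84.2, 101.0]
tcp_rot: [3.136, -0.001, 1.277]
contact_force: [8.8, 2.3, -9.6]
opening: 0.162
grasp_force: 68.5
```

Request:
{"fn": "step_arm", "kwargs": {
  "motion": [
    {"claw":8,"delta_pos":[0.5,0,-6],"turn":0},
    {"claw":8,"delta_pos":[0.6,0,-6],"turn":0},
    {"claw":8,"delta_pos":[0.6,0,-6],"turn":0},
    {"claw":8,"delta_pos":[0.6,0,-6],"turn":0},
    {"claw":8,"delta_pos":[0.5,0,-5],"turn":0},
    {"claw":8,"delta_pos":[0,0,0],"turn":0},
    {"claw":8,"delta_pos":[0,0,0],"turn":0},
    {"claw":8,"delta_pos":[0,0,0],"turn":0}
  ]
}}

```text
clock: 14.3
eef_pos: [508.4, -80.6, 129.5]
tcp_rot: [3.137, -0.003, 1.277]
contact_force: [11.3, 8.8, -11.1]
opening: 0.162
grasp_force: 68.4
```

```bash
python3 rel.py 507.1 -84.6 128; python3 - <<'E'
from h import *
S=cam('side');T=cam('top')
for n,f in(('S',S),('T',T)):
  for b in blobs(f['img'],(0,130,60),(6,255,255),10): print(n,b)
a=cv2.resize(S['img'][120:300,220:420],(666,600),interpolation=cv2.INTER_CUBIC);cv2.imwrite('pics/c7.png',a[:,:,::-1])
E
```

```text
t 14.3 pos [508.4 -80.6 129.5] rpy [ 3.137e+00 -3.000e-03  1.277e+00] q [-0.16  0.32  1.97  0.    0.85  0.13] F [ 11.3   8.8 -11.1] open 13.8 68.37904930114746
tool delta [-4.3 -0.1  1.5]
S ([344, 169, 9, 25, 117], [348.2, 181.4])
T ([0, 141, 18, 33, 110], [9.2, 158.6])
```

View pics/c7.png

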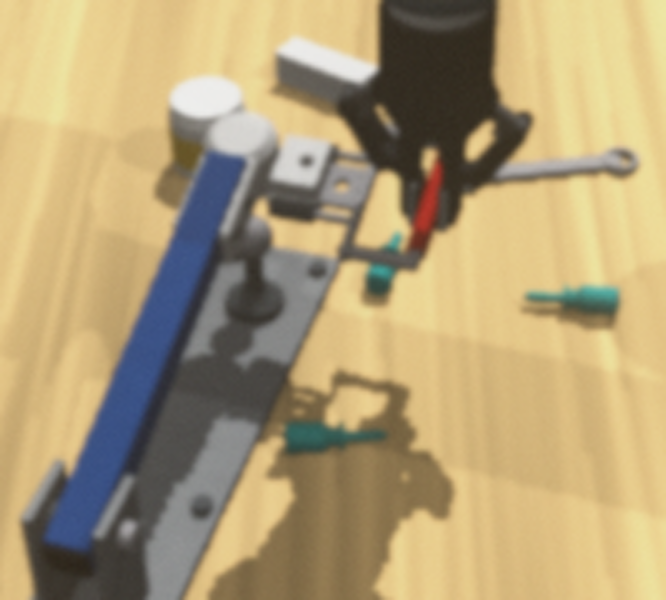

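The coupler hangs clear above the ball: socket at (243,145), ball at (255,240). The latch plate is pulled out and the handle is held. I'll check the height numerically while easing the side load slightly.

Request:
{"fn": "step_arm", "kwargs": {
  "motion": [
    {"claw":8,"delta_pos":[1,0,0],"turn":0},
    {"claw":8,"delta_pos":[0,0,0],"turn":0},
    {"claw":8,"delta_pos":[0,0,0],"turn":0},
    {"claw":8,"delta_pos":[0,0,0],"turn":0}
  ]
}}

```text
clock: 14.73
eef_pos: [508.4, -80.4, 129.4]
tcp_rot: [3.138, -0.001, 1.277]
contact_force: [8.5, 3.5, -10.3]
opening: 0.161
grasp_force: 68.5
```

```bash
python3 rel.py; python3 - <<'E'
from h import *
S=cam('side')
def top(img):
    # drawbar coupler end: upper end of the blue blob, in the vertical plane of the bar axis
    m=cv2.inRange(cv2.cvtColor(img,cv2.COLOR_RGB2HSV),(100,120,40),(125,255,255));m[:150]=0;m[:, :200]=0;m[:,330:]=0
    p=cv2.findNonZero(m)[:,0]; y=p[:,1].min(); return p[p[:,1]<=y+1].mean(0)
old=cv2.imread('pics/side0.png')[:,:,::-1].copy()
n=np.array([.957,-.289,0]);P=np.array([592+44,-108-13.3,0])
for im in(old,S['img']):
    u=top(im);o,d=ray(S,*u);X=o+d*(n@(P-o))/(n@d);print(u,X.round(1))
E
```

```text
t 14.7333 pos [508.4 -80.4 129.4] rpy [ 3.138e+00 -1.000e-03  1.277e+00] q [-0.16  0.32  1.97  0.    0.85  0.13] F [  8.5   3.5 -10.3] open 13.7 68.45799922943115
[289.53846154 189.69230769] [645.1 -91.3 101.1]
[286.5  168.75] [647.8 -82.1 168.7]
```

Bar height gives about 75–80 mm. I'll raise 2 mm, let it settle, and hand in.

Request:
{"fn": "step_arm", "kwargs": {
  "motion": [
    {"claw":8,"delta_pos":[0.2,0,-2],"turn":0},
    {"claw":8,"delta_pos":[0,0,0],"turn":0},
    {"claw":8,"delta_pos":[0,0,0],"turn":0},
    {"claw":8,"delta_pos":[0,0,0],"turn":0},
    {"claw":8,"delta_pos":[0,0,0],"turn":0},
    {"claw":8,"delta_pos":[0,0,0],"turn":0}
  ]
}}

```text
clock: 15.28
eef_pos: [508.4, -80.1, 131.4]
tcp_rot: [3.138, -0.001, 1.277]
contact_force: [9.7, 2.8, -10.4]
opening: 0.159
grasp_force: 68.5
```

```bash
python3 rel.py; python3 -c "
from rig import *
print(sign_off())"
```

```text
t 15.2833 pos [508.4 -80.1 131.4] rpy [ 3.138e+00 -1.000e-03  1.277e+00] q [-0.16  0.32  1.97  0.    0.85  0.13] F [  9.7   2.8 -10.4] open 13.6 68.53798270225525
the job is handed in; nothing more can be done
None
```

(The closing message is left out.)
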